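# Key in the code of the lock box and slip its catch

### The arm

A 7-joint arm with a two-finger parallel gripper is mounted at the origin on a cart in front of the work surface, level with it; the furniture and walls round the work are solid. World frame = base frame: x ahead of the robot, y to its left, z up, the work surface at z = 0. Lengths are in m, angles in rad, forces in N, time in s.
With the tool pointing down it reaches from about 0.425 to 0.875 m from the base axis. Payload 8.4 kg.
Tool frame: the origin (TCP) lies midway between the tips of the shut fingers; the grasp point (between the pads) lies bot.grip_point_offset behind it (bot.grip_point_offset is the distance from the TCP to the grasp point, in m); z points along the fingers, y is the line along which they close (so a half turn about z gives the same grasp; the last joint's range is limited). The gripper opens to 85 mm and grips with 20 to 120 N. Pads are 22 mm wide; open, the fingers measure 114 mm over their backs; the gripper's body (76 mm by 85 mm) begins 54 mm behind the grasp point. The pads swing forward as they close: fully open they stand 13 mm farther back than shut.
Start: joints at [1.162, 0.333, 0.04, 1.465, -0.013, 1.343, -0.059], TCP at [0.198, -0.619, 0.231] pointing down, gripper open.
Joint ranges: [-2.58, 2.58], [-0.38, 2.09], [-1.3, 1.39], [0.25, 2.4], [-1.5, 4.64], [0.08, 2.09], [-2.65, 2.65]. Speed limits (rad/s): [2.22, 2.22, 2.79, 2.79, 3.14, 3.14, 3.14].

### API

Orientations are given as a unit quaternion [w, x, y, z].
In Python, from cell import bot gives the robot as it stands.
- The arm moves only by the shell command python3 -m crank 'ROWS' [FORCE]. ROWS is JSON, a list of rows, each a list of 3 entries, a list of its own where there are three numbers: the shift along the tool's x, y, z in m, then the turn, a rotation vector about the tool's x, y, z in rad, then the closure in counts, from 0 (fully open) to 255 (shut). A call has 1 to 12 rows; each row shifts and turns the commanded pose from where the row before left it, along the tool's axes as they then stand; what a row does not reach is not made up. A row lasts 1/10 s, in which the tool goes at most 50 mm and 8.59 degrees, less where a joint would pass 70% of its speed; a pose out of reach is approached as far as the arm can. A call is refused whole if a number of a shift passes 0.05 or a number of a turn 0.15, either way. A call with a gripper value outside its range is refused whole. The fingers move at their own pace and stop on an object; FORCE is the grip in N (left out, the last holds). Time passes only in rows, so rows that do not move let the fingers close. It gives the time, the measured TCP pose, the force, the opening and the grip force at its end, in the units of the state.
- bot.sense(): the state, without advancing time (a new reading comes with each control period).
- bot.capture(name): name is "scene" or "top" or "wrist"; returns the picture (384x512x3 uint8, red, green, blue); there is no depth.
- bot.camera_params(name): a dict with "intrinsics" (3x3 intrinsics, pixels), "origin" and "rotation" of the camera in the world. Camera axes: x right, y down, z forward; pixel columns grow to the right and rows downward; lengths in m; the calibration is good to about 2 mm. The wrist camera is an equidistant fisheye: a pixel r from the principal point sees the ray r / f radians off the axis. A picture is of the moment at which its call begins: read the wrist's pose just before it. camera_params takes no time and is no camera call; for the wrist camera it gives the pose at the moment of the call.
- bot.close_job(): hands the job in; it is judged then, once.
The state is a dict: "clock": time; "q": joint angles; "dq": joint speeds; "joint_efforts": joint torques, N m; "tool_pos": TCP position; "tcp_rot": TCP orientation; "contact_force": force on the tool from outside, world axes, zero at the start; "torque": the same for the moment, N m; "opening": opening from 0.0 (shut) to 1.0 (fully open); "grasp_force": force on a finger pad.
Only numpy, scipy, OpenCV 4.12 (cv2) and the standard library are available. Lean on these libraries where they do the work, as an engineer would, in place of code of your own. Each camera call takes 0.05 s, during which the arm holds its last target. There are 200 camera calls.

### The job

Open the workshop's steel lock box: with a fingertip lightly press its code on the row of buttons, counted from the left: the fourth, then the first, then the third, one at a time, letting each come up again and pressing no other. Then push the catch behind them all the way to the right, so that the lid stands ajar. Only touch and push, lift nothing, and leave the things standing round the box where they are.

Things in the scene. Friction and masses are not known exactly. Their poses are not given: they have to be found in the camera images.
- lock_box: Grey steel lock box, fixed to the bench. Origin: underside; x back, y to the box's left seen from the front (robot's side), z up. It spans x -112 (front) to +84, y -125 to +125 mm. Front part, x -112 to -14: flat deck, plate top 85 mm above the bench, with a row of 5 buttons (x = -86 mm) and behind them the catch (x = -43 mm). Back part: hinged lid, 86 mm high shut.
- key_1 (a joint): The first button counted from the left (seen from the front): how far it is pressed, m, 0 (up) to 0.009 (bottom), pressed from 0.004 on. Round steel button, 15 mm diameter, 13 mm proud of the plate; it springs back, moves from 1.4 N on, is at 0.004 with 2.8 N, at the bottom with 4.6 N.
- key_1_top (a point): Centre of the top of the first button from the left (moves with it), 98 mm above the bench when up. Neighbouring buttons are 36 mm apart, centre to centre.
- key_2 (a joint): The second button counted from the left (seen from the front): how far it is pressed, m, 0 (up) to 0.009 (bottom), pressed from 0.004 on. Round steel button, 15 mm diameter, 13 mm proud of the plate; it springs back, moves from 1.4 N on, is at 0.004 with 2.8 N, at the bottom with 4.6 N.
- key_2_top (a point): Centre of the top of the second button from the left (moves with it), 98 mm above the bench when up. Neighbouring buttons are 36 mm apart, centre to centre.
- key_3 (a joint): The third button counted from the left (seen from the front): how far it is pressed, m, 0 (up) to 0.009 (bottom), pressed from 0.004 on. Round steel button, 15 mm diameter, 13 mm proud of the plate; it springs back, moves from 1.4 N on, is at 0.004 with 2.8 N, at the bottom with 4.6 N.
- key_3_top (a point): Centre of the top of the third button from the left (moves with it), 98 mm above the bench when up. Neighbouring buttons are 36 mm apart, centre to centre.
- key_4 (a joint): The fourth button counted from the left (seen from the front): how far it is pressed, m, 0 (up) to 0.009 (bottom), pressed from 0.004 on. Round steel button, 15 mm diameter, 13 mm proud of the plate; it springs back, moves from 1.4 N on, is at 0.004 with 2.8 N, at the bottom with 4.6 N.
- key_4_top (a point): Centre of the top of the fourth button from the left (moves with it), 98 mm above the bench when up. Neighbouring buttons are 36 mm apart, centre to centre.
- key_5 (a joint): The fifth button counted from the left (seen from the front): how far it is pressed, m, 0 (up) to 0.009 (bottom), pressed from 0.004 on. Round steel button, 15 mm diameter, 13 mm proud of the plate; it springs back, moves from 1.4 N on, is at 0.004 with 2.8 N, at the bottom with 4.6 N.
- key_5_top (a point): Centre of the top of the fifth button from the left (moves with it), 98 mm above the bench when up. Neighbouring buttons are 36 mm apart, centre to centre.
- catch (a joint): The sliding catch of the lock: how far it has slid along its slot, m, 0 (locked, left end) to 0.024 (open, right end). It slides along the box's -y, needs about 3 to 5 N, and stays where it is left; a cam raises the lid evenly with it.
- catch_mid (a point): Middle of the catch's ribbed steel thumb piece (moves with it), 8 mm above the lock plate (93 mm above the bench). The piece is 28 mm deep (box x), 18 mm wide (box y) and 15.5 mm high above the plate; the plate beside it is flat and free for 50 mm and more to its left.
- lid (a joint): Opening angle of the lid, rad: 0 shut, about 0.25 (front edge 24 mm up) when the catch is at its open end. The hinge is at the back.
- lid_edge (a point): Middle of the lid's front edge (moves with the lid), 29 mm behind the catch's middle.
- black_jar: Black screw-cap jar, 69 mm diameter, 78 mm high, loose, left of the box; origin under its centre. Leave it alone.
- tape: Roll of masking tape lying flat, 100 mm diameter, 25 mm high, loose, in front of the box to its left; origin under its centre. Leave it alone.
- cap: White spare bottle cap with a nozzle, 48 mm diameter, 68 mm high, loose, right of the box; origin under its centre. Leave it alone.
- marker: Marker pen lying on the bench, 135 mm long, 17 mm thick, loose, in front of the box; origin under its centre. Leave it alone.

How it is judged:
On the way, in this order (a step that is already met when the one before it is completed fails the run):
1. the fourth button from the left is pressed, alone, with the catch still locked (value of joint key_4 above 0.004 m and value of joint each of key_1, key_2, key_3, key_5 below 0.003 m and value of joint catch below 0.005 m), for 0.05 s.
2. then the first button from the left is pressed, alone (value of joint key_1 above 0.004 m and value of joint each of key_2, key_3, key_4, key_5 below 0.003 m and value of joint catch below 0.005 m), for 0.05 s.
3. then the third (middle) button is pressed, alone (value of joint key_3 above 0.004 m and value of joint each of key_1, key_2, key_4, key_5 below 0.003 m and value of joint catch below 0.005 m), for 0.05 s.
4. the catch is pushed to its open end with all buttons up (value of joint catch above 0.018 m and value of joint each of key_1, key_2, key_3, key_4, key_5 below 0.003 m), for 0.2 s.
At the end, for the whole second after the job is handed in: The catch is at least 18 mm along its 24 mm way, the lid stands ajar (more than 0.15 rad), all five buttons are up again (under 2 mm), and jar, tape, cap and marker are within 20 mm of where they were (value of joint catch above 0.018 m and value of joint lid above 0.15 rad and value of joint each of key_1, key_2, key_3, key_4, key_5 below 0.002 m and distance of each of black_jar, tape, cap, marker from where it was at the start of the episode below 0.02 m); the robot touches nothing.
It fails at once if the second or the fifth button is pressed (more than 3 mm) (value of joint any of key_2, key_5 above 0.003 m).
It fails at once if the box, a button or the catch is pressed or struck with more than 30 N (contact force between the fingers and lock_box above 30 N).
It fails at once if a thing beside the box is lifted or moved more than 20 mm (distance of any of black_jar, tape, cap, marker from where it was at the start of the episode above 0.02 m).
It also fails if it takes over 45 s, if anything falls off the work surface, if the arm or the gripper's body presses on something with over 40 N, if the wrist force passes 120 N, or if a joint passes its speed limit or range.

## Working session

There is one attempt and no reset: what is moved stays moved. The work goes in short steps, Python scripts to look and compute and a shell command to move; the robot and the scene stay as the last step left them, time stands still between calls to the robot, and variables do not carry over. Pictures are saved under pics/ and viewed, at most 10 in all, crops included, and the job is handed in when it is done.

```bash
mkdir -p pics; ls; python3 - <<'E'
from cell import bot
import cv2
for n in("scene","top"):
    p=bot.camera_params(n); print(n,{k:v.tolist() if hasattr(v,'tolist') else v for k,v in p.items()})
    cv2.imwrite(f"pics/{n}0.png",bot.capture(n)[:,:,::-1])
s=bot.sense(); print(s["tool_pos"],s["tcp_rot"],s["contact_force"],s["opening"],s["clock"],bot.grip_point_offset)
E
```

```text
pics
scene {'intrinsics': [[411.23236942165573, 0.0, 255.51155542527312], [0.0, 411.23236942165573, 191.70638143811598], [0.0, 0.0, 1.0]], 'origin': [0.07929035584575825, 0.6045490531712044, 0.8196497477618526], 'rotation': [0.12986141255645056, -0.33849155317666363, 0.8701663708170272, -0.3337213943636474]}
top {'intrinsics': [[413.3739102366187, 0.0, 257.43413958445075], [0.0, 413.3739102366187, 190.80453398966026], [0.0, 0.0, 1.0]], 'origin': [0.35554402733143853, 0.12184382650319305, 1.080331268679087], 'rotation': [-0.04904628923359228, 0.7058887544660024, -0.7043894760095262, 0.0561337146274486]}
[ 0.19803382 -0.61869133  0.23050621] [-6.92745360e-04  9.88023677e-01  1.54300701e-01 -1.64041619e-04] [-0.41266908  0.36989936  0.56675302] 1.000240182251337 0.1 0.0187
```

View pics/top0.png

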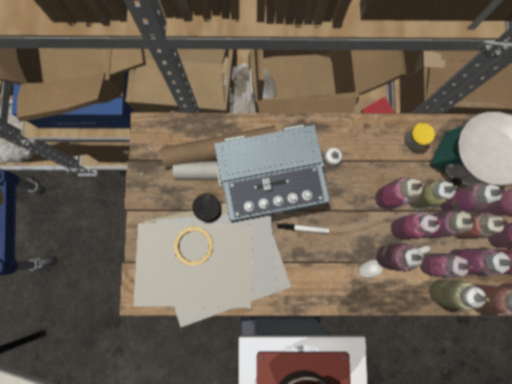

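View pics/scene0.png

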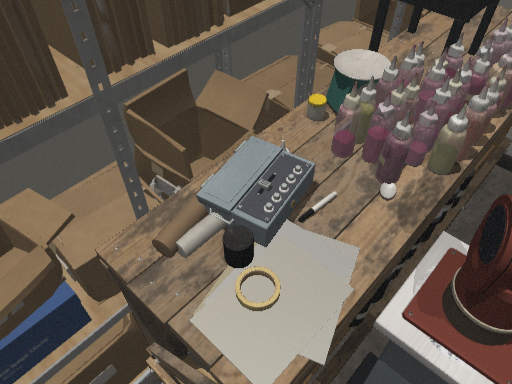

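The top view shows the box with its buttons at about (249,205) to (307,196) and the catch near (267,184). The jar is at (206,207), the tape at (193,246), the marker at (303,229) and the cap at (333,156). In the scene view the buttons run from (268,207) to (298,170), with the first at the lower left.

```bash
cat > h.py <<'E'
import numpy as np,cv2
from scipy.spatial.transform import Rotation as R
from cell import bot
def rot(q): return R.from_quat(np.roll(q,-1)).as_matrix()
def ray(p,uv):
    K=np.array(p["intrinsics"]); d=np.linalg.solve(K,[uv[0],uv[1],1]); return np.array(p["origin"]),rot(p["rotation"])@d
def plane(p,uv,z):
    o,d=ray(p,uv); return o+d*(z-o[2])/d[2]
def tri(p1,a,p2,b):
    o1,d1=ray(p1,a);o2,d2=ray(p2,b)
    s=np.linalg.lstsq(np.c_[d1,-d2],o2-o1,rcond=None)[0]
    x,y=o1+s[0]*d1,o2+s[1]*d2
    return (x+y)/2,np.linalg.norm(x-y)
E
python3 - <<'E'
from h import *
roi={"top":(235,185,318,213),"scene":(258,160,308,216)}
B={}
for n,(a,b,c,d) in roi.items():
    g=cv2.cvtColor(cv2.imread(f"pics/{n}0.png"),cv2.COLOR_BGR2GRAY)[b:d,a:c]
    m=(g>150).astype(np.uint8)
    k,l,st,ce=cv2.connectedComponentsWithStats(m)
    B[n]=[]
    for i in range(1,k):
        if st[i,4]>=12:
            print(n,ce[i]+[a,b],st[i,4]); B[n].append(ce[i]+[a,b])
    B[n].sort(key=lambda v:v[0])
pt,ps=bot.camera_params("top"),bot.camera_params("scene")
for u in B["top"]: print("top plane",plane(pt,u,.098).round(4))
for u in B["scene"]: print("scene plane",plane(ps,u,.098).round(4))
if len(B["top"])==len(B["scene"]):
    for u,v in zip(B["top"],B["scene"]): x,e=tri(pt,u,ps,v); print(x.round(4),e.round(4))
im=[]
for n,(a,b,c,d) in {"top":(210,120,335,225),"scene":(190,130,320,245)}.items():
    im.append(cv2.resize(cv2.imread(f"pics/{n}0.png")[b:d,a:c],(400,400*(d-b)//(c-a)))[:330])
cv2.imwrite("pics/crop1.png",np.hstack(im))
E
```

```text
top [266.375      186.83333333] 24
top [306.11940299 194.85074627] 67
top [291.82857143 197.34285714] 70
top [276.95238095 199.80952381] 63
top [262.53225806 202.79032258] 62
top [247.86567164 205.86567164] 67
scene [296.40909091 171.31818182] 22
scene [290.85714286 175.5       ] 14
scene [290.15 180.35] 20
scene [283.78571429 184.64285714] 14
scene [282.66666667 189.33333333] 24
scene [276.13333333 194.2       ] 15
scene [275.35 199.25] 20
scene [268.5  204.25] 16
scene [267.48 209.12] 25
top plane [0.4664 0.1349 0.098 ]
top plane [0.4739 0.0998 0.098 ]
top plane [0.5126 0.0906 0.098 ]
top plane [0.4812 0.0653 0.098 ]
top plane [0.4873 0.0295 0.098 ]
top plane [ 0.4934 -0.0049  0.098 ]
scene plane [0.4619 0.147  0.098 ]
scene plane [0.4697 0.1346 0.098 ]
scene plane [0.468  0.1124 0.098 ]
scene plane [0.4769 0.0993 0.098 ]
scene plane [0.4755 0.0771 0.098 ]
scene plane [0.4833 0.0636 0.098 ]
scene plane [0.4811 0.0423 0.098 ]
scene plane [0.4902 0.0284 0.098 ]
scene plane [0.4892 0.008  0.098 ]
```

View pics/crop1.png

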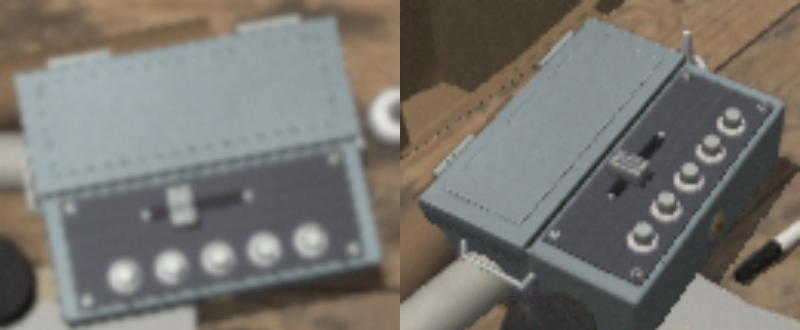

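The crop confirms the layout: five buttons 35.9 mm apart as measured, with box yaw at about 10.9°. The catch is at the left end of its slot. I'll rise clear of the bottles, align the yaw, shut the fingers and travel over.

```bash
python3 -m crank '[[[0,0,-0.045],[0,0,0.119],255],[[0,0,-0.045],[0,0,0],255],[[0.035,-0.03,0],[0,0,0],255],[[0.035,-0.03,0],[0,0,0],255],[[0.035,-0.03,0],[0,0,0],255],[[0.03,-0.036,0],[0,0,0],255],[[0.03,-0.036,0],[0,0,0],255],[[0.03,-0.036,0],[0,0,0],255],[[0.025,-0.036,0],[0,0,0],255],[[0.025,-0.036,0],[0,0,0],255]]' 20
```

```text
clock: 1.1
tool_pos: [0.3879, -0.3056, 0.3211]
tcp_rot: [-0.0, 0.995, 0.095, -0.0]
contact_force: [0.9, -0.3, 0.2]
opening: -0.001
grasp_force: 0.0
```

```bash
python3 -m crank '[[[0.02,-0.039,0],[0,0,0],255],[[0.02,-0.039,0],[0,0,0],255],[[0.02,-0.039,0],[0,0,0],255],[[0.02,-0.039,0],[0,0,0],255],[[0.02,-0.039,0],[0,0,0],255],[[0.02,-0.039,0],[0,0,0],255],[[0.02,-0.039,0.02],[0,0,0],255],[[0.02,-0.038,0.03],[0,0,0],255],[[0,0,0.045],[0,0,0],255],[[0,0,0.045],[0,0,0],255],[[0,0,0],[0,0,0],255]]' && python3 - <<'E'
from h import *
p=bot.camera_params("wrist"); s=bot.sense(); print(p,s["tool_pos"],s["tcp_rot"],s["contact_force"])
cv2.imwrite("pics/w1.png",bot.capture("wrist")[:,:,::-1])
E
```

```text
clock: 2.2
tool_pos: [0.4812, 0.0261, 0.1774]
tcp_rot: [-0.001, 0.995, 0.096, -0.005]
contact_force: [-2.0, 0.1, 0.2]
opening: -0.001
grasp_force: 0.0
{'intrinsics': array([[297.31863964,   0.        , 252.47793128],
       [  0.        , 297.31863964, 191.75332285],
       [  0.        ,   0.        ,   1.        ]]), 'origin': array([0.56072296, 0.04144413, 0.31903976]), 'rotation': array([ 0.12645906,  0.76146817, -0.62684282, -0.10603023])} [0.48120255 0.02611109 0.17740878] [-6.53965114e-04  9.95408638e-01  9.55907886e-02 -4.85973331e-03] [-2.00414631  0.14696313  0.15357397]
```

View pics/w1.png

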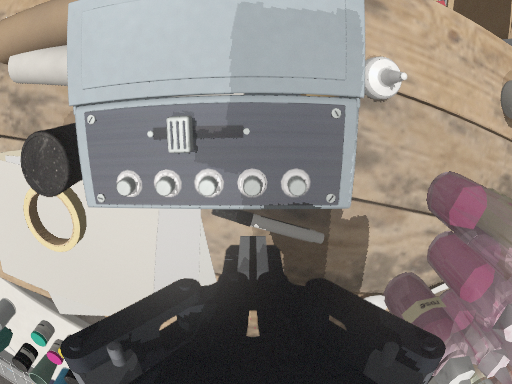

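The wrist view shows the button tops at about (126,185), (165,185), (207,185), (251,185) and (295,184). The catch is at (179,133) and the shut fingertips at (252,238).

```bash
cat >> h.py <<'E'
def wplane(p,uv,z):
    K=np.array(p["intrinsics"]); v=(np.array(uv)-K[:2,2])/K[0,0]; t=np.linalg.norm(v)
    d=rot(p["rotation"])@np.r_[v/t*np.sin(t),np.cos(t)]; o=np.array(p["origin"]); return o+d*(z-o[2])/d[2]
E
python3 - <<'E'
from h import *
p=bot.camera_params("wrist")
g=cv2.imread("pics/w1.png",0)[165:205,110:315]
k,l,st,ce=cv2.connectedComponentsWithStats((g>150).astype(np.uint8))
C=[ce[i]+[110,165] for i in range(1,k) if st[i,4]>60]; C.sort(key=lambda v:v[0])
rim=[wplane(p,c,.087) for c in C]
for c,r in zip(C,rim): print("blob",c.round(1),r.round(4))
M=np.array([wplane(p,u,.098) for u in [(125.5,185.5),(164,185.5),(206.5,185),(250.5,184.5),(294,184)]]); print(M.round(4))
d=M[-1]-M[0]; yaw=np.arctan2(d[0],-d[1]); print("yaw",np.degrees(yaw),"pitch",np.linalg.norm(d)/4)
c=wplane(p,(179,133),.1005); s=bot.sense(); t=s["tool_pos"]; T=rot(s["tcp_rot"])
print("catch",c, "tool x",T[:,0],"z",T[:,2],"tcp",t)
for n,q in list(zip("12345",M))+[("catch",c)]: print(n,"in tool",(T.T@(q-t)).round(4), "rel key3 box",np.round([(q-M[2])@[np.cos(yaw),np.sin(yaw),0],(q-M[2])@[-np.sin(yaw),np.cos(yaw),0]],4))
E
```

```text
blob [128.2 183.3] [0.4701 0.1358 0.087 ]
blob [166.9 183. ] [0.4771 0.0999 0.087 ]
blob [208.1 182.7] [0.4841 0.0646 0.087 ]
blob [251.2 182.3] [0.4913 0.0292 0.087 ]
blob [294.9 182.4] [ 0.4982 -0.0066  0.087 ]
[[ 0.4719  0.1338  0.098 ]
 [ 0.4785  0.0994  0.098 ]
 [ 0.4856  0.0645  0.098 ]
 [ 0.4927  0.03    0.098 ]
 [ 0.4998 -0.0039  0.098 ]]
yaw 11.448039333466488 pitch 0.03512999995292722
catch [0.52367345 0.09171896 0.1005    ] tool x [ 0.98179372  0.18987993 -0.00516744] z [-5.34353017e-03  4.15402370e-04 -9.99985637e-01] tcp [0.48321995 0.02619035 0.18100055]
1 in tool [ 0.0098 -0.1077  0.0831] rel key3 box [0.0004 0.0707]
2 in tool [ 0.0096 -0.0727  0.0831] rel key3 box [-0.0001  0.0356]
3 in tool [ 0.01  -0.037  0.083] rel key3 box [0. 0.]
4 in tool [ 0.0105 -0.0018  0.083 ] rel key3 box [ 0.0001 -0.0352]
5 in tool [0.011  0.0328 0.0829] rel key3 box [ 0.0004 -0.0699]
catch in tool [ 0.0526 -0.0565  0.0803] rel key3 box [0.0427 0.0191]
```

```bash
python3 -m crank '[[[0.007,-0.002,0.03],[0,0,0],255],[[0,0,0.03],[0,0,0],255],[[0,0,0.012],[0,0,0],255],[[0,0,0],[0,0,0],255],[[0,0,0],[0,0,0],255]]' && python3 - <<'E'
from h import *
s=bot.sense(); print(s["tool_pos"])
cv2.imwrite("pics/w2.png",bot.capture("wrist")[:,:,::-1])
E
```

```text
clock: 2.75
tool_pos: [0.4927, 0.0296, 0.1127]
tcp_rot: [0.0, 0.995, 0.095, 0.001]
contact_force: [0.5, 0.2, -0.2]
opening: -0.0
grasp_force: 0.0
[0.4927313  0.0295863  0.11269009]
```

View pics/w2.png

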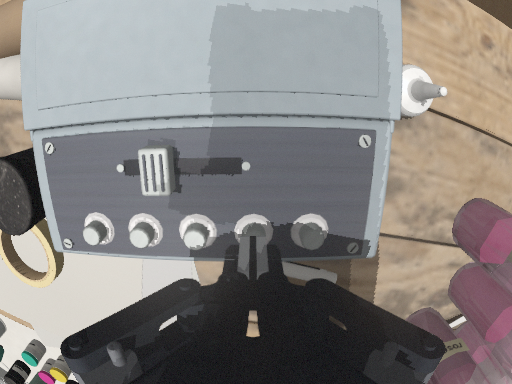

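The tip at about (252,232) hovers over the fourth button. I'll shift it 2 mm towards the front and go down slowly.

```bash
python3 -m crank '[[[-0.002,0,0.008],[0,0,0],255],[[0,0,0.004],[0,0,0],255],[[0,0,0.003],[0,0,0],255],[[0,0,0.002],[0,0,0],255],[[0,0,0],[0,0,0],255],[[0,0,0],[0,0,0],255]]'
```

```text
clock: 3.4
tool_pos: [0.4896, 0.0291, 0.0938]
tcp_rot: [0.0, 0.995, 0.095, -0.0]
contact_force: [-0.9, -2.1, 2.3]
opening: -0.002
grasp_force: 1.3
```

```bash
python3 -m crank '[[[0,0,0.0025],[0,0,0],255],[[0,0,0],[0,0,0],255],[[0,0,0],[0,0,0],255]]'
```

```text
clock: 3.7
tool_pos: [0.4897, 0.0292, 0.0913]
tcp_rot: [0.0, 0.995, 0.095, 0.0]
contact_force: [-1.1, -1.8, 3.8]
opening: 0.0
grasp_force: 1.7
```

```bash
python3 -m crank '[[[0,0,-0.012],[0,0,0],255],[[0,0,-0.012],[0,0,0],255],[[0,-0.036,0],[0,0,0],255],[[0,-0.036,0],[0,0,0],255],[[0,-0.036,0],[0,0,0],255],[[0,0,0],[0,0,0],255],[[0,0,0.01],[0,0,0],255],[[0,0,0.006],[0,0,0],255],[[0,0,0],[0,0,0],255]]' && python3 - <<'E'
from h import *
s=bot.sense(); print(s["tool_pos"])
cv2.imwrite("pics/w3.png",bot.capture("wrist")[120:300,60:420,::-1].repeat(2,0).repeat(2,1))
E
```

```text
clock: 4.6
tool_pos: [0.4688, 0.1339, 0.0982]
tcp_rot: [0.0, 0.996, 0.094, -0.001]
contact_force: [-0.7, -1.0, 0.5]
opening: 0.0
grasp_force: 0.2
[0.468809   0.13392478 0.09817   ]
```

View pics/w3.png

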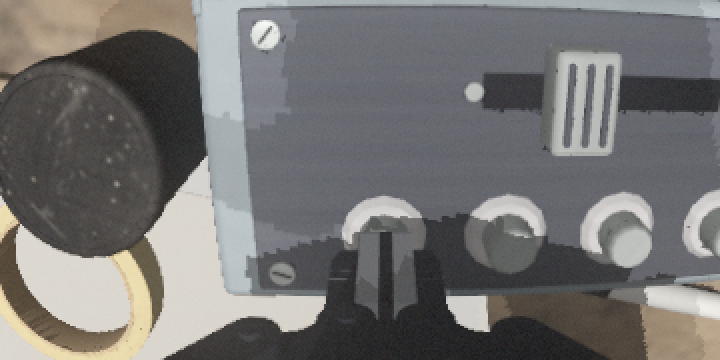

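The tip is centred on the first button, at about (385,230) in the crop. Now I'll press it.

```bash
python3 -m crank '[[[0,0,0.0035],[0,0,0],255],[[0,0,0.003],[0,0,0],255],[[0,0,0],[0,0,0],255],[[0,0,0],[0,0,0],255]]'
```

```text
clock: 5.05
tool_pos: [0.4693, 0.135, 0.0928]
tcp_rot: [0.0, 0.995, 0.095, 0.0]
contact_force: [0.1, -2.1, 2.9]
opening: 0.002
grasp_force: 1.5
```

```bash
python3 -m crank '[[[0,0,0.0015],[0,0,0],255],[[0,0,0],[0,0,0],255]]' && python3 -m crank '[[[0,0,-0.012],[0,0,0],255],[[0,0,-0.012],[0,0,0],255],[[0,0.036,0],[0,0,0],255],[[0,0.036,0],[0,0,0],255],[[0,0,0],[0,0,0],255],[[0,0,0.01],[0,0,0],255],[[0,0,0.006],[0,0,0],255],[[0,0,0.004],[0,0,0],255],[[0,0,0.0035],[0,0,0],255],[[0,0,0],[0,0,0],255],[[0,0,0],[0,0,0],255]]'
```

```text
clock: 5.25
tool_pos: [0.4693, 0.1352, 0.0913]
tcp_rot: [0.0, 0.995, 0.095, 0.0]
contact_force: [0.2, -2.0, 3.9]
opening: 0.002
grasp_force: 1.7
clock: 6.35
tool_pos: [0.4826, 0.0654, 0.0918]
tcp_rot: [-0.0, 0.995, 0.096, -0.0]
contact_force: [-2.1, 1.9, 3.6]
opening: -0.0
grasp_force: 1.7
```

```bash
python3 -m crank '[[[0,0,-0.015],[0,0,0],255],[[0,0,-0.017],[0,0,0],255],[[0.022,-0.025,0],[0,0,0],255],[[0.021,-0.025,0],[0,0,0],255],[[0,0,0],[0,0,0],255],[[0,0,0.01],[0,0,0],255],[[0,0,0],[0,0,0],255]]' && python3 - <<'E'
from h import *
s=bot.sense(); print(s["tool_pos"])
cv2.imwrite("pics/w4.png",bot.capture("wrist")[120:300,60:420,::-1].repeat(2,0).repeat(2,1))
E
```

```text
clock: 7.05
tool_pos: [0.5143, 0.1206, 0.1119]
tcp_rot: [0.0, 0.995, 0.095, -0.001]
contact_force: [-0.5, -0.6, -0.7]
opening: 0.005
grasp_force: 0.0
[0.51434546 0.12057815 0.11192727]
```

View pics/w4.png

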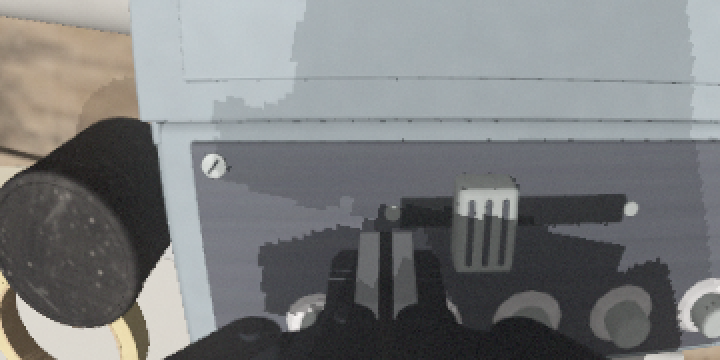

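The tip at about x = 386 in the crop is left of the catch, whose left side is at x = 455, so the gap is clear. I'll lower the tip and then push right.

```bash
python3 -m crank '[[[0,0,0.012],[0,0,0],255],[[0,0,0.009],[0,0,0],255],[[0,0,0],[0,0,0],255],[[0,0.004,0],[0,0,0],255],[[0,0.004,0],[0,0,0],255],[[0,0.004,0],[0,0,0],255],[[0,0.004,0],[0,0,0],255],[[0,0.004,0],[0,0,0],255],[[0,0,0],[0,0,0],255]]'
```

```text
clock: 8.0
tool_pos: [0.5196, 0.1017, 0.0929]
tcp_rot: [0.0, 0.995, 0.095, 0.0]
contact_force: [0.7, 1.0, 0.2]
opening: -0.003
grasp_force: 0.7
```

```bash
python3 -m crank '[[[0,0.004,0],[0,0,0],255],[[0,0.004,0],[0,0,0],255],[[0,0.003,0],[0,0,0],255],[[0,0,0],[0,0,0],255]]'; python3 - <<'E'
from h import *
s=bot.sense(); print(s["tool_pos"],s["contact_force"])
cv2.imwrite("pics/w5.png",bot.capture("wrist")[120:300,60:420,::-1].repeat(2,0).repeat(2,1))
E
```

```text
clock: 8.4
tool_pos: [0.5217, 0.0908, 0.0928]
tcp_rot: [0.0, 0.995, 0.095, 0.0]
contact_force: [1.3, 1.9, 0.6]
opening: -0.001
grasp_force: 0.9
[0.52171695 0.09077977 0.09283378] [1.28207246 1.89049182 0.64275592]
```

View pics/w5.png

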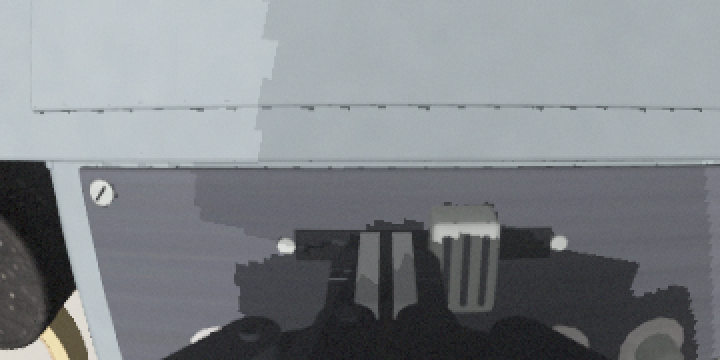

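The catch at x of about 433–500 is sliding between the posts at x = 286 and 559, with the finger against its left side. There are roughly 14 mm still to go.

```bash
python3 -m crank '[[[0,0.004,0],[0,0,0],255],[[0,0.004,0],[0,0,0],255],[[0,0.002,0],[0,0,0],255],[[0,0,0],[0,0,0],255]]';python3 -m crank '[[[0,0.002,0],[0,0,0],255],[[0,0,0],[0,0,0],255]]'
```

```text
clock: 8.85
tool_pos: [0.5223, 0.0875, 0.0929]
tcp_rot: [-0.003, 0.995, 0.098, -0.0]
contact_force: [-3.7, 19.9, 2.3]
opening: -0.001
grasp_force: 10.1
clock: 9.05
tool_pos: [0.5223, 0.0873, 0.093]
tcp_rot: [-0.004, 0.995, 0.098, -0.0]
contact_force: [-5.2, 27.1, 1.2]
opening: 0.0
grasp_force: 12.5
```

Force is too high, so I'll back off and look.

```bash
python3 -m crank '[[[0,-0.012,0],[0,0,0],255],[[0,-0.004,0],[0,0,0],255],[[0,0,0],[0,0,0],255]]'; python3 - <<'E'
from h import *
a=bot.capture("wrist")[100:300,60:460,::-1]
b=bot.capture("scene")[130:245,190:320,::-1]
pa=cv2.resize(a,(500,250)); pb=cv2.resize(b,(283,250))
cv2.imwrite("pics/w6.png",np.hstack([pa,pb]))
E
```

```text
clock: 9.35
tool_pos: [0.5205, 0.0948, 0.0925]
tcp_rot: [0.0, 0.995, 0.095, -0.0]
contact_force: [0.6, -0.8, -0.3]
opening: 0.003
grasp_force: 0.0
```

View pics/w6.png

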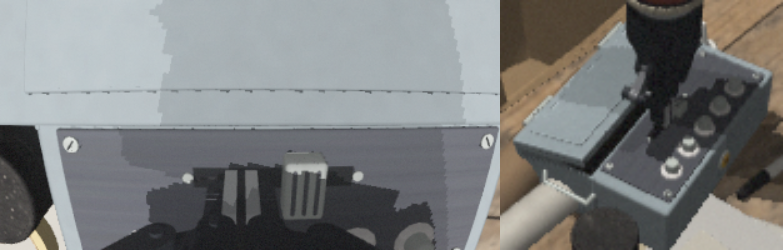

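The scene view shows a dark gap under the lid's raised front edge. In the wrist crop the catch sits at x of about 282–327, near the right post at x = 357. I'll retract clear of the box and measure the catch's travel.

```bash
python3 -m crank '[[[0,-0.004,-0.01],[0,0,0],255],[[0,0,-0.03],[0,0,0],255],[[-0.01,0,-0.04],[0,0,0],255],[[-0.03,0,-0.035],[0,0,0],255],[[-0.04,0,0],[0,0,0],255],[[0,0,0],[0,0,0],255],[[0,0,0],[0,0,0],255]]'; python3 - <<'E'
from h import *
p=bot.camera_params("wrist"); print(p["origin"]); np.save("p7.npy",p,allow_pickle=True)
a=bot.capture("wrist")[:,:,::-1]; cv2.imwrite("pics/w7.png",a)
E
```

```text
clock: 10.15
tool_pos: [0.4413, 0.0835, 0.2087]
tcp_rot: [0.001, 0.996, 0.095, 0.001]
contact_force: [1.3, -0.5, 0.2]
opening: 0.002
grasp_force: 0.0
[0.51915874 0.09891913 0.35123037]
```

View pics/w7.png

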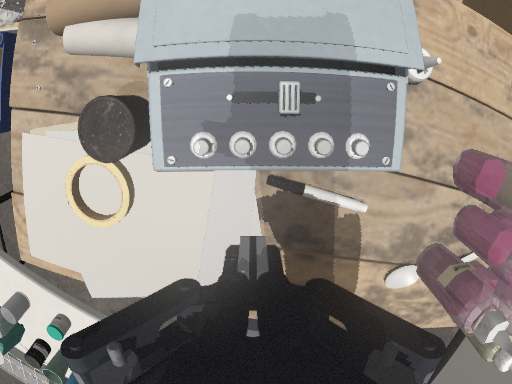

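The catch is now at about (289,97), just right of the third button at (283,146). The lid is raised and all the buttons are up. I'll work out the travel.

```bash
python3 - <<'E'
from h import *
p=np.load("p7.npy",allow_pickle=True).item()
k=[wplane(p,u,.098) for u in [(203,147),(283,146),(357,147)]]; c=wplane(p,(289,97),.1005)
by=np.array([-np.sin(.194),np.cos(.194),0])
print([(x-k[1])@by for x in k+[c]])
po=[wplane(p,u,.087) for u in [(229,98),(318,98)]]; print([(x-k[1])@by for x in po])
E
```

```text
[np.float64(0.06931769353949382), np.float64(0.0), np.float64(-0.06742013544942208), np.float64(-0.004204949417765445)]
[np.float64(0.046772157457679084), np.float64(-0.031970375938773894)]
```

The catch has travelled about 22–23 mm and sits at its end stop: the slot centre is +7.4 mm, and −12 mm from there gives −4.6 mm. I'm handing the job in.

```bash
python3 -c "
from cell import bot
print(bot.close_job())"
```

```text
the job is handed in; nothing more can be done
None
```

I pressed the code 4-1-3 and pushed the catch right to its stop (about 22 mm of 24 by camera). The lid is ajar, the buttons are up and nothing round the box appears moved. The push peaked at about 27 N, under the 30 N limit, and the job is handed in with no verdict shown.

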